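# Set the tube mixer to speed 4 and start it

### The job

Set the tube mixer's selector to speed 4, which is the fourth click clockwise from the off dot, by pushing its wing gently with a fingertip; do not pinch or grip the wing. Once it sits in that click, press the round start button fully down with a fingertip and let it come back up, never pressing it at any other speed. Leave the vial, beaker and bottle alone and move clear of everything.

Things in the scene. Friction and masses are not known exactly. Their poses are not given: they have to be found in the camera images.
- mixer: Benchtop tube mixer, fixed to the bench: white case 220 (x) x 360 (y) x 90 mm high, flat level deck on top. Origin: centre of its underside on the bench; +x of the mixer points to its back, +y to its left (to the foam head), z up. On the deck at (5, 105) mm from the origin stands a black round foam tube head with capped tubes, 124 mm across, 57 mm high. The selector's axis is at (25, -60) mm and the start button at (-70, -125) mm. Its place and yaw on the bench vary.
- dial_axis (a point): Point on the selector's turning axis at deck height (90 mm above the bench); the axis is vertical. Axes as the mixer's. Round it the deck carries a flat printed scale between 54 and 70 mm from the axis: a ring-shaped dot for off (position 0) in the mixer's +y direction, then six ticks for speeds 1 to 6, every 30 degrees clockwise seen from above (speed 3 in the mixer's +x direction), each tick a little longer than the last.
- selector (a joint): Angle of the selector, rad, growing clockwise seen from above: 0 = off (wing towards the mixer's +y), 0.524 per click, speed 4 = 2.094, speed 6 = 3.142; stops just outside 0 and 3.142. It starts in off, 1 or 2. Sprung clicks: about 0.1 N m (2.7 N at 38 mm from the axis) is needed to leave a click; past half way it snaps forward into the next click by itself and rests there within 0.03 rad.
- wing: The selector's wing, the only part to push: a grey bar 12 mm thick, 26 mm high, from 12 mm behind the axis to 48 mm ahead of it, with a white line on top of its pointing end. It stands on, and is one with, a disc of 30 mm radius and 9 mm height. Origin: on the turning axis at deck height; its +y axis points along the wing to the pointing end, z up. Top of the wing 35 mm above the deck; outside the disc (beyond 30 mm) the deck lies free under a 9 mm gap.
- wing_tip (a point): Middle of the wing's pointing end face, 48 mm from the axis, 22 mm above the deck. Axes as the wing's.
- start (a joint): Travel of the start button, m: 0 = up, 0.006 = fully down. A spring returns it; about 1.5 N to begin, 5 N fully down.
- start_top (a point): Centre of the top face of the round start button, 28 mm across, in a collar of 44 mm diameter and 12 mm high; the top face is 22 mm above the deck when up; pressed straight down.
- vial: Capped sample vial, 28 mm diameter, 55 mm high, 50 g, standing loose on the mixer's deck near (-70, 45) mm. Origin: centre of its underside. To be left alone.
- beaker: Glass beaker, 72 mm wide at the rim, 95 mm high, standing loose on the bench to the right (-y) of the mixer. Origin: centre of its underside. To be left alone.
- bottle: White capped bottle, 60 mm diameter, 150 mm high, standing loose on the bench to the left (+y) of the mixer. Origin: centre of its underside. To be left alone.

How it is judged (in metres and radians):
On the way, in this order (a step that is already met when the one before it is completed fails the run):
1. the selector rests in the click of speed 4 (value of joint selector between 1.954 and 2.234 rad), for 0.3 s.
2. the start button is pressed fully down while the selector is at speed 4 (all of step 1 and value of joint start above 0.0048 m), for 0.04 s.
At the end, for the whole second after the job is handed in: The selector rests at speed 4 (within 0.14 rad of 2.094 rad), the start button is up again (within 1 mm), and vial, beaker and bottle stand upright within 20 mm of where they were (all of step 1 and velocity of joint selector between -0.05 and 0.05 rad/s and value of joint start below 0.001 m and distance of each of vial, beaker, bottle from where it was at the start of the episode below 0.02 m and angle between each of vial, beaker, bottle's own z axis and vertical below 0.15 rad); the robot touches nothing.
It fails at once if the start button is pressed (more than 3 mm) while the selector is not at speed 4 (value of joint start above 0.003 m and not (value of joint selector between 1.954 and 2.234 rad)).
It fails at once if the wing is gripped or forced (more than 18 N from the fingers) (contact force between the fingers and wing above 18 N).
It fails at once if the vial, beaker or bottle is lifted, pushed more than 20 mm or tipped (distance of any of vial, beaker, bottle from where it was at the start of the episode above 0.02 m or angle between any of vial, beaker, bottle's own z axis and vertical above 0.35 rad).
It also fails if it takes over 58 s, if anything falls off the work surface, if the arm or the gripper's body presses on something with over 40 N, if the wrist force passes 120 N, or if a joint passes its speed limit or range.

### The arm

A 7-joint arm with a two-finger parallel gripper is mounted at the origin on the work surface. World frame = base frame: x ahead of the robot, y to its left, z up, the work surface at z = 0. Lengths are in m, angles in degrees, forces in N, time in s.
With the tool pointing down it reaches from about 0.425 to 0.875 m from the base axis. Payload 4.7 kg.
Tool frame: the origin (TCP) lies at the very end of the fingers, on their centre line; the grasp point (between the pads) lies 19 mm behind it; y points along the fingers, z is the direction in which the jaws open and shut, and the axes are right-handed (so a half turn about y gives the same grasp; the last joint's range is limited). The gripper opens to 87 mm and grips with 3 to 60 N. Pads are 19 mm wide; open, the fingers measure 117 mm over their backs; the gripper's body (75 mm by 190 mm) begins 51 mm behind the grasp point.
Start: joints at [73.058, 18.392, -4.016, 83.108, 1.295, 78.541, -3.26], TCP at [0.198, -0.619, 0.223] pointing down, gripper open.
Joint ranges: [-163.93, 163.93], [-17.29, 119.83], [-79.2, 71.16], [3.27, 140.29], [-89.18, 269.18], [5.43, 117.66], [-154.24, 154.24]. Speed limits (degrees/s): [147.25, 147.25, 180, 180, 180, 180, 180].

### API

Orientations are given as [roll, pitch, yaw] about the fixed x, y, z axes, in that order (R = Rz(yaw) Ry(pitch) Rx(roll)).
In Python, from cell import env gives the robot as it stands.
- The arm moves only by the shell command python3 -m pendant 'ROWS' [FORCE]. ROWS is JSON, one flat list of numbers, 7 for each row, row after row: the shift along the world's x, y, z in units of 40 mm (1.0 is 40 mm), then the turn, a rotation vector about the world's x, y, z in units of 10 degrees (1.0 is 10 degrees), then the finger opening in mm, from 0 to 87. In form: [x, y, z, wx, wy, wz, jaw, x, y, z, wx, wy, wz, jaw, ...]. A call has 1 to 10 rows; each row shifts and turns the commanded pose from where the row before left it; what a row does not reach is not made up. A row lasts 1/8 s, in which the tool goes at most 62.5 mm and 10.7 degrees, less where a joint would pass 70% of its speed; a pose out of reach is approached as far as the arm can. A call is refused whole if a number of a shift passes 1 or a number of a turn 1, either way. A call with a gripper value outside its range is refused whole. The fingers move at their own pace and stop on an object; FORCE is the grip in N (left out, the last holds). Time passes only in rows, so rows that do not move let the fingers close. It gives the time, the measured TCP pose, the force and the opening at its end, in the units of the state.
- env.get_obs(): the state, without advancing time (a new reading comes with each control period).
- env.read_camera(name): name is "scene" or "top" or "wrist"; returns a dict with "image" (400x640x3 uint8, red, green, blue), "fx", "fy", "cx", "cy" (pixels), "cam_to_world" (4x4, takes a point from camera to world coordinates). Camera axes: x right, y up, looking along -z (the intrinsics and any distortion apply to the point x, -y, -z); pixel columns grow to the right and rows downward; lengths in m; the calibration is good to about 2 mm. A picture is of the moment at which its call begins. There is no depth.
- env.sign_off(): hands the job in, once; it reports no verdict.
The state is a dict: "time_s": time; "qpos": joint angles; "joint_velocities": joint speeds; "effort": joint torques, N m; "tool_pos": TCP position; "tool_rot": TCP orientation; "force": force on the tool from outside, world axes, zero at the start; "wrist_torque": the same for the moment, N m; "grip_width": finger opening in m.
Only numpy, scipy, OpenCV 4.12 (cv2) and the standard library are available. Lean on these libraries where they do the work, as an engineer would, in place of code of your own. Each camera call takes 0.05 s, during which the arm holds its last target.

## Working session

There is one attempt and no reset: what is moved stays moved. The work goes in short steps, Python scripts to look and compute and a shell command to move; the robot and the scene stay as the last step left them, time stands still between calls to the robot, and variables do not carry over. Pictures are saved under pics/ and viewed, and the job is handed in when it is done.

```bash
mkdir -p pics; ls; python3 - <<'E'
from cell import env
import cv2, numpy as np
o=env.get_obs(); print(o)
for n in ["scene","top","wrist"]:
    c=env.read_camera(n); cv2.imwrite(f"pics/{n}0.png",c["image"][:,:,::-1]); print(n,{k:(np.round(v,4).tolist() if k!="image" else 0) for k,v in c.items()})
E
```

```text
pics
{'time_s': 0.0, 'qpos': array([73.05891959, 18.43860597, -4.01494506, 83.17681413,  1.29457908,
       78.53964899, -3.25882618]), 'joint_velocities': array([ 0.06664608, -0.06447886, -0.05073955,  0.06110583, -0.00545777,
        0.04154442, -0.03705531]), 'effort': array([ 7.71268951e-04, -4.91284561e+01, -4.03220225e-01, -3.12536144e+01,
       -6.37623598e-02,  4.37272363e-02,  1.62269348e-04]), 'tool_pos': array([ 0.19792656, -0.61854164,  0.22144981]), 'tool_rot': array([-9.01098505e+01, -5.57654449e-03, -1.62248589e+02]), 'force': array([ 0.34991999, -1.07740527,  0.26087335]), 'wrist_torque': array([-0.00576047, -0.06981948,  0.03024065]), 'grip_width': 0.08734866279152545}
scene {'image': 0, 'fx': 382.1212, 'fy': 382.1212, 'cx': 319.4924, 'cy': 199.4152, 'cam_to_world': [[0.6991, -0.437, 0.5659, 1.081], [0.715, 0.4172, -0.5611, -0.4348], [0.0091, 0.7969, 0.6041, 0.6444], [0.0, 0.0, 0.0, 1.0]]}
top {'image': 0, 'fx': 390.047, 'fy': 390.047, 'cx': 320.1274, 'cy': 200.6678, 'cam_to_world': [[-0.0098, 0.9857, -0.1683, 0.4054], [-0.9999, -0.0114, -0.0082, 0.0888], [-0.01, 0.1682, 0.9857, 1.03], [0.0, 0.0, 0.0, 1.0]]}
wrist {'image': 0, 'fx': 307.5373, 'fy': 307.5373, 'cx': 319.712, 'cy': 199.453, 'cam_to_world': [[0.3059, 0.9219, 0.2377, 0.2622], [-0.9521, 0.2964, 0.0754, -0.5991], [-0.0009, -0.2494, 0.9684, 0.3842], [0.0, 0.0, 0.0, 1.0]]}
```

View pics/scene0.png

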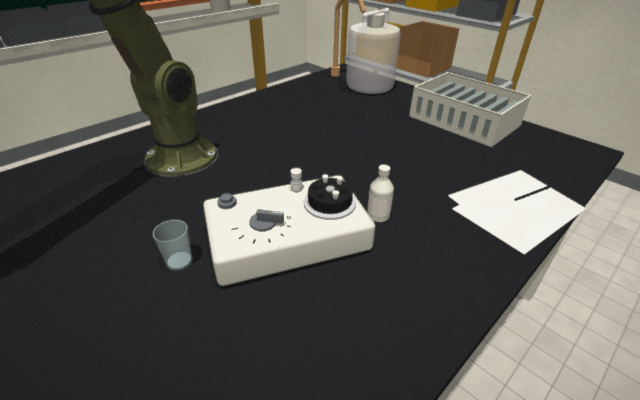

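View pics/top0.png

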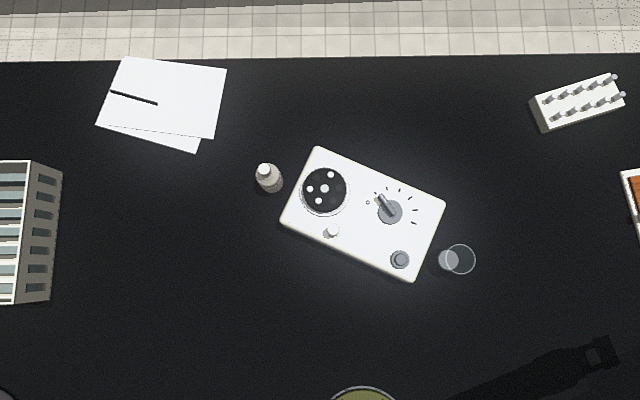

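The scene view shows the mixer in front of the robot, with the beaker to its right and the bottle and vial near the foam head. In the top view the case corners are about (317,147), (445,200), (412,282) and (280,222). The selector is near (391,212) and the start button near (400,260). Next I'll zoom in and measure.

```bash
cat > h.py <<'E'
import numpy as np, cv2
from cell import env
def ray(c,px,z):
    px=np.atleast_2d(np.asarray(px,float)); M=np.array(c["cam_to_world"])
    d=np.c_[(px[:,0]-c["cx"])/c["fx"],-(px[:,1]-c["cy"])/c["fy"],-np.ones(len(px))]@M[:3,:3].T
    o=M[:3,3]; return o+d*((z-o[2])/d[:,2])[:,None]
def proj(c,P):
    M=np.array(c["cam_to_world"]); p=(np.atleast_2d(P)-M[:3,3])@M[:3,:3]
    return np.c_[c["cx"]+c["fx"]*p[:,0]/-p[:,2], c["cy"]-c["fy"]*p[:,1]/-p[:,2]]
E
python3 - <<'E'
from h import *
c=env.read_camera("top"); im=c["image"]
g=cv2.cvtColor(im,cv2.COLOR_RGB2GRAY)
m=((g>150)*255).astype(np.uint8); m[:, :278]=0; m[:,450:]=0; m[:140]=0; m[290:]=0
m=cv2.morphologyEx(m,cv2.MORPH_CLOSE,np.ones((3,3)))
cs,_=cv2.findContours(m,cv2.RETR_EXTERNAL,cv2.CHAIN_APPROX_NONE)
k=max(cs,key=cv2.contourArea)[:,0,:]
W=ray(c,k,0.09)[:,:2].astype(np.float32)
r=cv2.minAreaRect(W); print(r); print(cv2.boxPoints(r))
s=cv2.resize(im[140:290,275:475],None,fx=4,fy=4,interpolation=cv2.INTER_CUBIC)
cv2.imwrite("pics/topz.png",s[:,:,::-1])
c=env.read_camera("scene"); s=cv2.resize(c["image"][160:285,195:380],None,fx=4.3,fy=4.3,interpolation=cv2.INTER_CUBIC)
cv2.imwrite("pics/scz.png",s[:,:,::-1])
E
```

```text
((0.5377700328826904, -0.005956009030342102), (0.354227215051651, 0.21523752808570862), 64.74378204345703)
[[ 0.36487013 -0.12022176]
 [ 0.5595329  -0.21205649]
 [ 0.71066993  0.10830975]
 [ 0.5160072   0.20014447]]
```

View pics/topz.png

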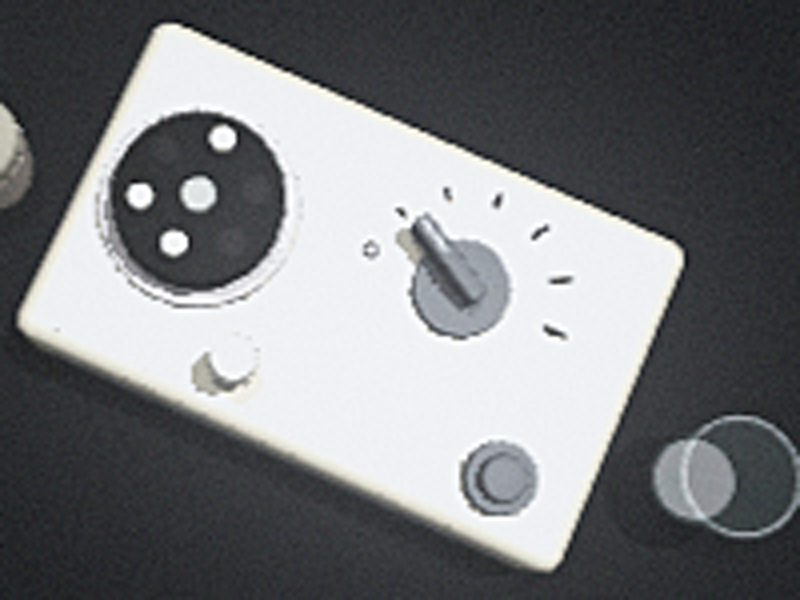

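View pics/scz.png

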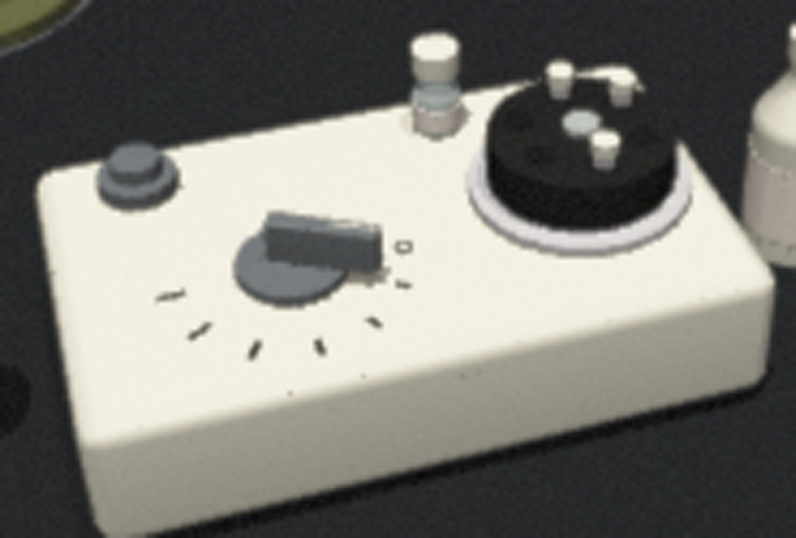

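The zoomed top crop shows the off dot at (371,249), ticks from (402,212) to (553,332), the disc centre near (461,288) and the button near (504,474). The wing points near speed 1. I'll now work out the mixer pose.

```bash
python3 - <<'E'
from h import *
c=env.read_camera("top")
z=lambda p:np.atleast_2d(p)/4.+[275-.375,140-.375]
rect=np.array([.53777,-.005956])
T=ray(c,z([(371,249),(402,212),(447,193),(497,200),(541,232),(561,280),(553,332)]),.09)[:,:2]
# circle fit
A=np.c_[2*T,np.ones(7)]; s=np.linalg.lstsq(A,(T**2).sum(1),rcond=None)[0]; ctr=s[:2]; print("tick circle",ctr,np.sqrt(s[2]+ctr@ctr))
a=np.degrees(np.arctan2(*(T-ctr).T[::-1])); print("angles",a, "yaw est", (a-90+30*np.arange(7)))
D=ray(c,z((461,288)),.099)[0,:2]; B=ray(c,z((504,473)),.112)[0,:2]; C=ray(c,z((499,477)),.102)[0,:2]
tip=ray(c,z((425,220)),.125)[0,:2]; vial=ray(c,z((237,357)),.145)[0]
print("disc",D,"button",B,C,"tipTop",tip,"vial",vial,"beaker",ray(c,z((741,476)),.095)[0],"bottle", ray(c,[264,170],.15)[0])
for yaw in (-25.26,):
  y=np.radians(yaw);R=np.array([[np.cos(y),-np.sin(y)],[np.sin(y),np.cos(y)]])
  print("pred axis",rect+R@[.025,-.06],"btn",rect+R@[-.07,-.125],"origin from disc",D-R@[.025,-.06],"from btn",B-R@[-.07,-.125])
  w=tip-ctr;print("sel angle",yaw+90-np.degrees(np.arctan2(w[1],w[0])))
# scene camera
c=env.read_camera("scene")
z=lambda p:np.atleast_2d(p)/4.3+[195-.4,160-.4]
T=ray(c,z([(404,247),(404,285),(375,323),(321,347),(255,350),(200,331),(171,295)]),.09)[:,:2]
A=np.c_[2*T,np.ones(7)]; s=np.linalg.lstsq(A,(T**2).sum(1),rcond=None)[0]; ctr=s[:2]; print("scene tick circle",ctr,np.sqrt(s[2]+ctr@ctr))
a=np.degrees(np.arctan2(*(T-ctr).T[::-1])); print((a-90+30*np.arange(7)))
print("btn",ray(c,z((135,160)),.112)[0])
E
```

```text
tick circle [ 0.53610959 -0.07341863] 0.060027811011025264
angles [  65.04843136   36.02408354    6.76602025  -22.98562275  -54.77879335
  -85.18738974 -116.43638088] yaw est [-24.95156864 -23.97591646 -23.23397975 -22.98562275 -24.77879335
 -25.18738974 -26.43638088]
disc [ 0.53567639 -0.07101344] button [ 0.42506493 -0.08940047] [ 0.42298515 -0.08830764] tipTop [ 0.5727051  -0.04699302] vial [0.49109412 0.06552226 0.145     ] beaker [ 0.42226953 -0.23237401  0.095     ] bottle [0.62942987 0.22578969 0.15      ]
pred axis [ 0.53477592 -0.07088701] btn [ 0.42112253 -0.08913272] origin from disc [ 0.53867046 -0.00608243] from btn [ 0.5417124  -0.00622374]
sel angle 28.906954432632105
scene tick circle [ 0.53425218 -0.07144363] 0.060772364925187575
[-25.53910222 -24.56867233 -24.47442364 -23.37357242 -23.90922355
 -24.5088214  -25.66663835]
btn [ 0.42531675 -0.09018243  0.112     ]
```

```bash
python3 -m pendant '[0.58,0.98,0,0,0,0.7,0, 0.58,0.98,0,0,0,0.7,0, 0.58,0.98,0,0,0,0.7,0, 0.58,0.98,0,0,0,0.7,0, 0.58,0.98,0,0,0,0.7,0, 0.58,0.98,0,0,0,0.7,0, 0.58,0.98,0,0,0,0.7,0, 0.58,0.98,0,0,0,0.7,0, 0.58,0.98,0,0,0,0.7,0, 0.58,0.98,0,0,0,0.7,0]' 10 && python3 -m pendant '[0.58,0.98,0,0,0,0.74,0, 0.58,0.98,0,0,0,0.74,0, 0.58,0.98,0,0,0,0.74,0, 0.58,0.98,0,0,0,0.74,0, 0.58,0.98,0,0,0,0.74,0, 0,0,0,0,0,0,0, 0,0,0,0,0,0,0]'
python3 - <<'E'
from h import *
o=env.get_obs(); print(o["tool_pos"],o["tool_rot"],o["force"],o["grip_width"],o["qpos"])
for n in ["wrist","top"]:
    c=env.read_camera(n); cv2.imwrite(f"pics/{n}1.png",c["image"][:,:,::-1])
E
```

```text
time_s: 1.6
tool_pos: [0.4308, -0.2258, 0.2229]
tool_rot: [-90.0, -0.0, -92.0]
force: [0.1, -0.3, -0.5]
grip_width: 0.0019
time_s: 2.48
tool_pos: [0.5459, -0.0319, 0.2224]
tool_rot: [-90.0, -0.0, -55.3]
force: [-0.7, -0.6, 0.5]
grip_width: 0.0006
[ 0.54586418 -0.03185698  0.22241751] [-9.00441017e+01 -1.32896239e-02 -5.53143640e+01] [-0.72531441 -0.62385449  0.49925613] 0.0005995892736867317 [ 37.77534907   8.92808193 -40.86427421  96.7578153    6.02785122
  76.56929146  30.53387907]
```

View pics/wrist1.png

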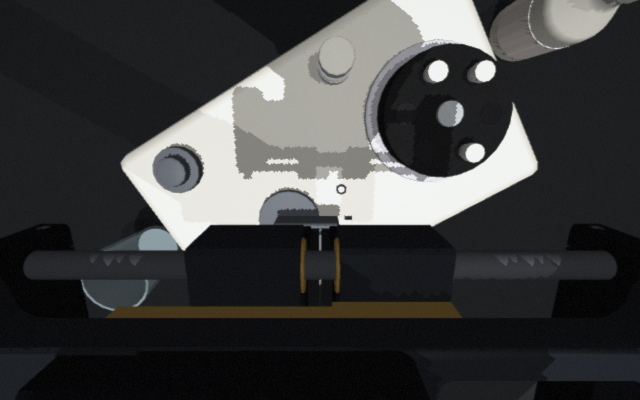

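The wrist view shows the fingers closed above the deck on the counter-clockwise side of the wing. The off dot is at (341,189), and the button is at (178,168). I'll lower beside the wing now.

```bash
python3 -m pendant '[0.05,0.15,-0.5,0,0,0,0, 0,0,-0.6,0,0,0,0, 0,0,-0.6,0,0,0,0, 0,0,-0.6,0,0,0,0, 0,0,-0.4,0,0,0,0, 0,0,-0.2,0,0,0,0, 0,0,0,0,0,0,0, 0,0,0,0,0,0,0]'
python3 - <<'E'
from h import *
o=env.get_obs(); print(o["tool_pos"],o["tool_rot"],o["force"])
for n in ["scene"]:
    c=env.read_camera(n); s=cv2.resize(c["image"][130:285,195:380],None,fx=3.8,fy=3.8,interpolation=cv2.INTER_CUBIC); cv2.imwrite(f"pics/{n}2.png",s[:,:,::-1])
E
```

```text
time_s: 3.58
tool_pos: [0.5488, -0.0251, 0.1074]
tool_rot: [-89.9, -0.1, -55.3]
force: [-0.8, -0.2, -0.1]
grip_width: 0.0003
[ 0.54883721 -0.02506155  0.1073942 ] [-8.99301158e+01 -6.30730885e-02 -5.52516794e+01] [-0.75213455 -0.22084296 -0.05348073]
```

View pics/scene2.png

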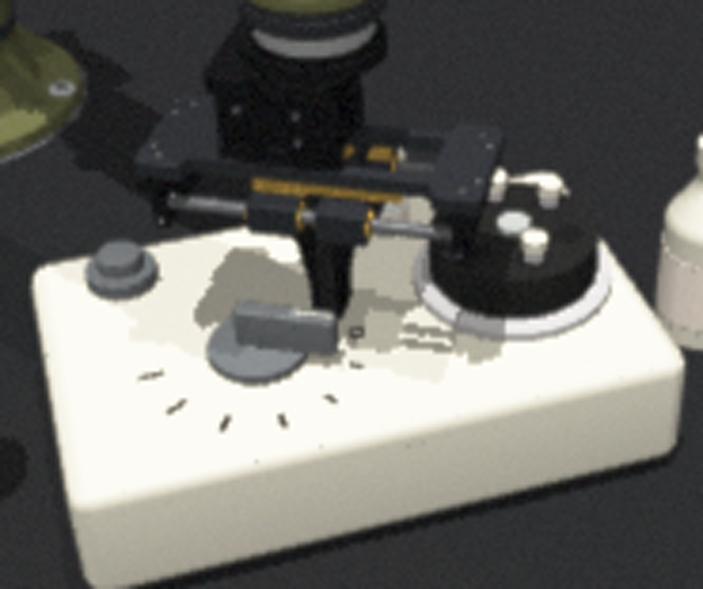

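```bash
python3 - <<'E'
import numpy as np
ax=np.array([.5355,-.072])
def P(th,r=.037,d=.0155):
    t=np.radians(th); return ax+r*np.array([np.cos(t),np.sin(t)])+d*np.array([-np.sin(t),np.cos(t)])
cur=np.array([.5488,-.0251])
print("approach",(P(35.2)-cur)/.04)
for s in range(30,126,6): print(s,np.round((P(65.2-s-6)-P(65.2-s))/.04,3), P(65.2-s).round(4))
E
```

```text
approach [ 0.19999151 -0.32265646]
30 [ 0.086 -0.06 ] [ 0.5568 -0.038 ]
36 [ 0.079 -0.069] [ 0.5602 -0.0404]
42 [ 0.071 -0.077] [ 0.5634 -0.0432]
48 [ 0.063 -0.084] [ 0.5663 -0.0463]
54 [ 0.054 -0.09 ] [ 0.5688 -0.0496]
60 [ 0.044 -0.095] [ 0.5709 -0.0532]
66 [ 0.034 -0.099] [ 0.5727 -0.057 ]
72 [ 0.023 -0.102] [ 0.5741 -0.061 ]
78 [ 0.013 -0.104] [ 0.575  -0.0651]
84 [ 0.002 -0.105] [ 0.5755 -0.0693]
90 [-0.009 -0.105] [ 0.5756 -0.0734]
96 [-0.02  -0.103] [ 0.5752 -0.0776]
102 [-0.031 -0.1  ] [ 0.5744 -0.0818]
108 [-0.041 -0.097] [ 0.5732 -0.0858]
114 [-0.051 -0.092] [ 0.5715 -0.0896]
120 [-0.06  -0.086] [ 0.5695 -0.0933]
```

Approach slowly, then sweep to about 54°.

```bash
python3 -m pendant '[0.07,-0.11,0,0,0,0,0, 0.07,-0.11,0,0,0,0,0, 0.06,-0.1,0,0,0,0,0, 0.086,-0.06,0,0,0,-0.6,0, 0.079,-0.069,0,0,0,-0.6,0, 0.071,-0.077,0,0,0,-0.6,0, 0.063,-0.084,0,0,0,-0.6,0, 0,0,0,0,0,0,0]'
python3 - <<'E'
from h import *
o=env.get_obs(); print(o["tool_pos"],o["tool_rot"],o["force"])
c=env.read_camera("scene"); s=cv2.resize(c["image"][130:285,195:380],None,fx=3.8,fy=3.8,interpolation=cv2.INTER_CUBIC); cv2.imwrite(f"pics/scene3.png",s[:,:,::-1])
E
```

```text
time_s: 4.62
tool_pos: [0.5683, -0.0501, 0.1065]
tool_rot: [-90.0, -0.0, -79.2]
force: [0.0, 0.0, -0.1]
grip_width: 0.0005
[ 0.568321   -0.05007136  0.10651416] [-8.99974429e+01 -1.03295100e-02 -7.92285930e+01] [ 0.02383301  0.02170428 -0.11070147]
```

View pics/scene3.png

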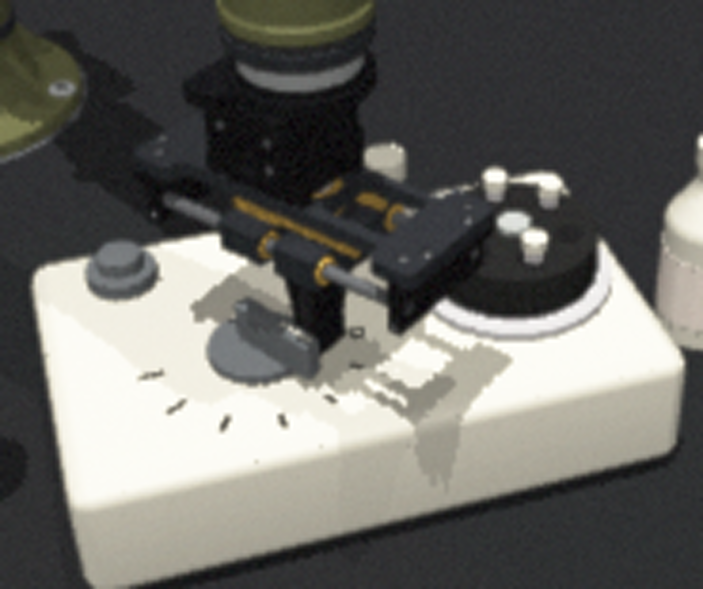

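The wing moved to speed 2, its end now at about (310,360), and there is no load on the tool. Next is speed 3.

```bash
python3 -m pendant '[0.054,-0.09,0,0,0,-0.6,0, 0.044,-0.095,0,0,0,-0.6,0, 0.034,-0.099,0,0,0,-0.6,0, 0.023,-0.102,0,0,0,-0.6,0, 0.013,-0.104,0,0,0,-0.6,0, 0,0,0,0,0,0,0]'
python3 - <<'E'
from h import *
o=env.get_obs(); print(o["tool_pos"],o["tool_rot"],o["force"])
c=env.read_camera("scene"); s=cv2.resize(c["image"][130:285,195:380],None,fx=3.8,fy=3.8,interpolation=cv2.INTER_CUBIC); cv2.imwrite(f"pics/scene4.png",s[:,:,::-1])
E
```

```text
time_s: 5.42
tool_pos: [0.5747, -0.0693, 0.1065]
tool_rot: [-90.0, -0.0, -109.1]
force: [-0.5, -0.8, -0.2]
grip_width: 0.0004
[ 0.57471442 -0.06927664  0.10651749] [-9.00062938e+01 -1.00951630e-02 -1.09129075e+02] [-0.46283968 -0.79595521 -0.19523992]
```

View pics/scene4.png

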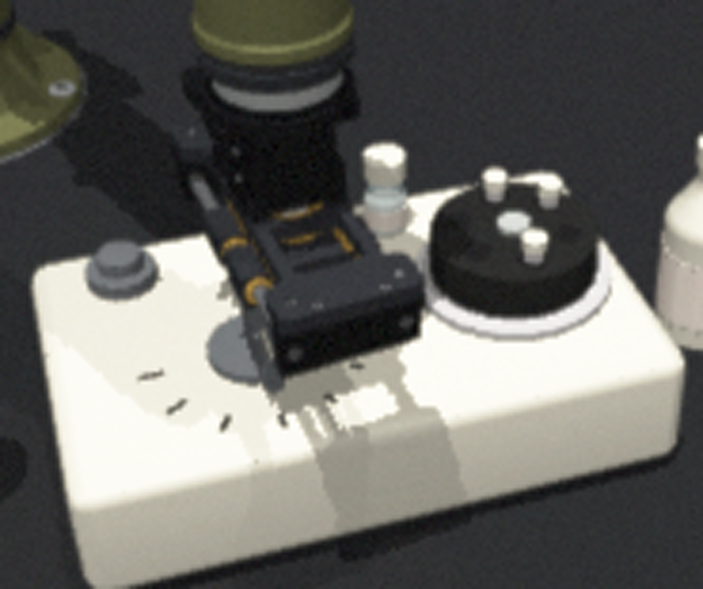

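The wing points at tick 3, near (275,385). Now the last click, stopping at about 108°.

```bash
python3 -m pendant '[0.002,-0.105,0,0,0,-0.6,0, -0.009,-0.105,0,0,0,-0.6,0, -0.02,-0.103,0,0,0,-0.6,0, -0.031,-0.1,0,0,0,-0.6,0, 0,0,0,0,0,0,0, 0,0,0,0,0,0,0]'
python3 - <<'E'
from h import *
o=env.get_obs(); print(o["tool_pos"],o["tool_rot"],o["force"])
c=env.read_camera("scene"); s=cv2.resize(c["image"][130:285,195:380],None,fx=3.8,fy=3.8,interpolation=cv2.INTER_CUBIC); cv2.imwrite(f"pics/scene5.png",s[:,:,::-1])
E
```

```text
time_s: 6.22
tool_pos: [0.5725, -0.0853, 0.1066]
tool_rot: [-90.0, 0.0, -133.1]
force: [-0.4, 0.3, -0.4]
grip_width: 0.0005
[ 0.5725281  -0.08525086  0.10658989] [-9.00013987e+01  7.14678539e-03 -1.33071574e+02] [-0.35053042  0.31491508 -0.42247476]
```

View pics/scene5.png

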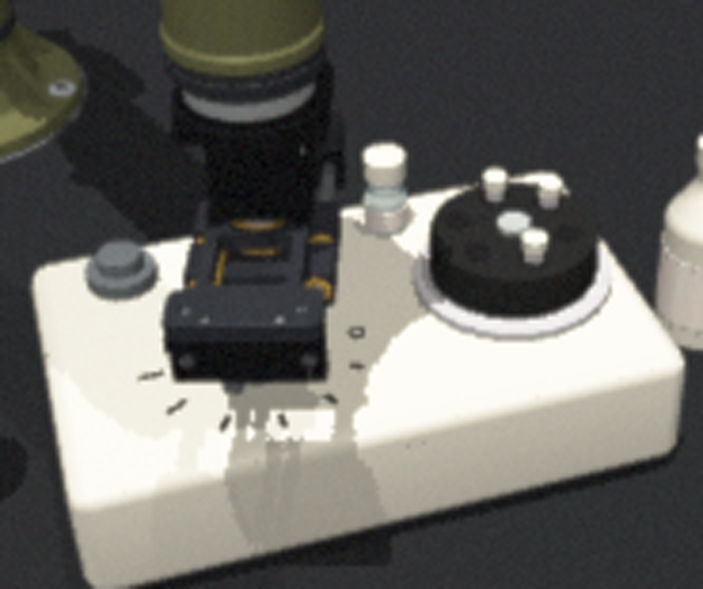

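The force is near zero and the wing end shows near tick 4 at (235,387). I'll back off, rise, move toward the button and check.

```bash
python3 -m pendant '[0.2,0.22,0,0,0,0,0, 0,0,0.7,0,0,0,0, 0,0,0.7,0,0,0,0, 0,0,0.7,0,0,0,0, -0.79,-0.07,0,0,0,0,0, -0.79,-0.07,0,0,0,0,0, -0.79,-0.07,0,0,0,0,0, -0.79,-0.07,0,0,0,0,0, -0.77,-0.05,0,0,0,0,0, 0,0,0,0,0,0,0]'
python3 - <<'E'
from h import *
o=env.get_obs(); print(o["tool_pos"],o["tool_rot"],o["force"])
c=env.read_camera("scene"); s=cv2.resize(c["image"][130:285,195:380],None,fx=3.8,fy=3.8,interpolation=cv2.INTER_CUBIC); cv2.imwrite(f"pics/scene6.png",s[:,:,::-1])
c=env.read_camera("top"); s=cv2.resize(c["image"][140:290,275:475],None,fx=4,fy=4,interpolation=cv2.INTER_CUBIC); cv2.imwrite(f"pics/top6.png",s[:,:,::-1])
E
```

```text
time_s: 7.52
tool_pos: [0.4224, -0.0899, 0.1908]
tool_rot: [-89.9, -0.1, -133.2]
force: [1.0, -0.2, -0.7]
grip_width: 0.0004
[ 0.42237253 -0.08985603  0.19084605] [-8.99356816e+01 -5.04040294e-02 -1.33238071e+02] [ 0.95637291 -0.23262643 -0.73041686]
```

View pics/scene6.png

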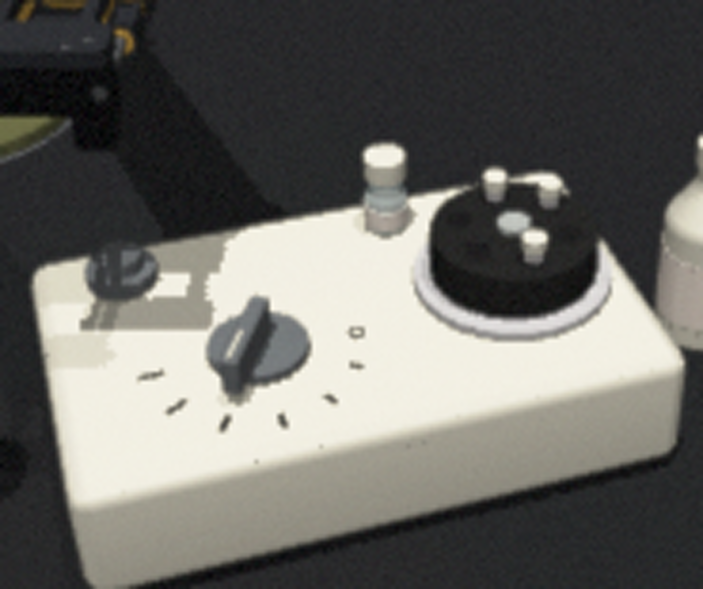

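View pics/top6.png

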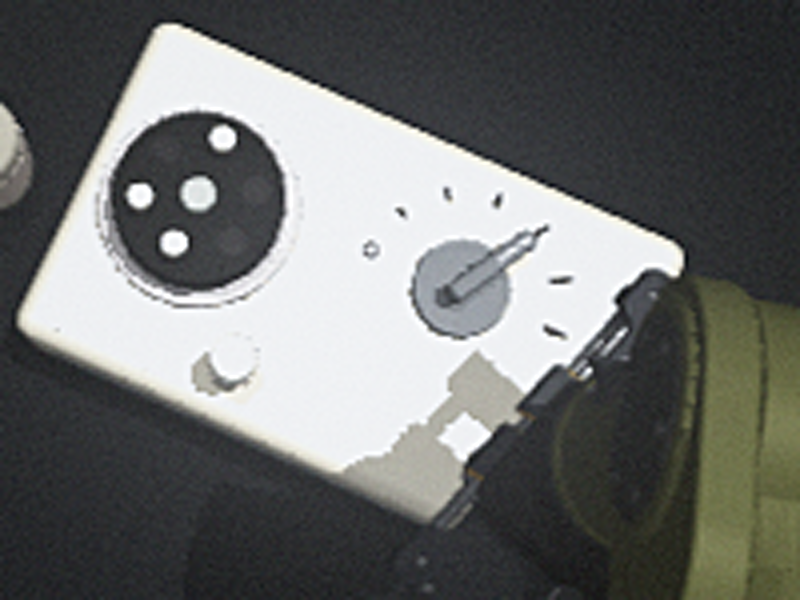

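Both views show the wing pointing at tick 4, at (541,232) in the top crop, and nothing else has been disturbed. I'll come down to just above the button.

```bash
python3 -m pendant '[0.02,0,-0.5,0,0,0,0, 0,0,-0.6,0,0,0,0, 0,0,-0.5,0,0,0,0, 0,0,-0.15,0,0,0,0, 0,0,0,0,0,0,0]'
python3 - <<'E'
from h import *
o=env.get_obs(); print(o["tool_pos"],o["tool_rot"],o["force"])
c=env.read_camera("scene"); s=cv2.resize(c["image"][130:285,195:380],None,fx=3.8,fy=3.8,interpolation=cv2.INTER_CUBIC); cv2.imwrite(f"pics/scene7.png",s[:,:,::-1])
E
```

```text
time_s: 8.25
tool_pos: [0.4247, -0.0897, 0.1206]
tool_rot: [-90.0, 0.0, -133.2]
force: [-0.0, -0.4, -0.4]
grip_width: 0.0006
[ 0.42469254 -0.08965085  0.12061101] [-9.00267518e+01  1.76822429e-02 -1.33201638e+02] [-0.02065388 -0.36665734 -0.42812126]
```

View pics/scene7.png

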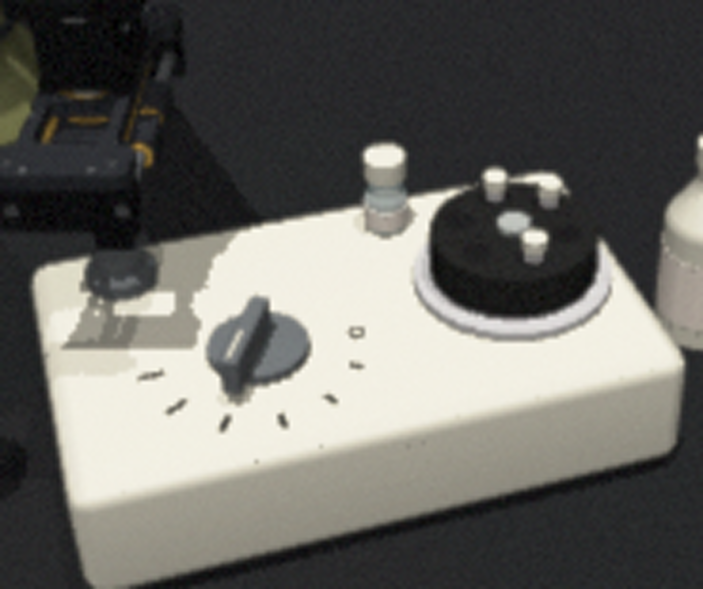

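The finger is centred above the button and still clear of it. Press in small steps.

```bash
python3 -m pendant '[0,0,-0.12,0,0,0,0, 0,0,-0.1,0,0,0,0, 0,0,-0.05,0,0,0,0, 0,0,-0.05,0,0,0,0, 0,0,-0.04,0,0,0,0, 0,0,0,0,0,0,0]'

```

```text
time_s: 9.05
tool_pos: [0.4245, -0.0901, 0.1065]
tool_rot: [-90.0, 0.0, -133.3]
force: [0.5, -0.6, 4.7]
grip_width: 0.0008
```

```bash
python3 -m pendant '[0,0,-0.03,0,0,0,0, 0,0,-0.03,0,0,0,0, 0,0,0,0,0,0,0]'

```

```text
time_s: 9.43
tool_pos: [0.4246, -0.0901, 0.1061]
tool_rot: [-89.9, -0.0, -133.3]
force: [-6.0, 2.1, 19.7]
grip_width: 0.0005
```

The button bottomed: force jumped to 20 N at z = 0.106 m, the expected bottom height. I'll release it, rise and move aside.

```bash
python3 -m pendant '[0,0,0.2,0,0,0,0, 0,0,0.6,0,0,0,0, 0,0,0.8,0,0,0,0, 0,0,0.8,0,0,0,0, 0,0,0.8,0,0,0,0, 0,-0.9,0.3,0,0,0,0, 0,-0.9,0.3,0,0,0,0, 0,-0.9,0,0,0,0,0, 0,-0.9,0,0,0,0,0, 0,-0.9,0,0,0,0,0]' && python3 -m pendant '[0,-0.9,0,0,0,0,0, 0,-0.9,0,0,0,0,0, 0,0,0,0,0,0,0, 0,0,0,0,0,0,0]'
python3 - <<'E'
from h import *
o=env.get_obs(); print(o["tool_pos"],o["force"])
c=env.read_camera("scene"); s=cv2.resize(c["image"][130:285,140:400],None,fx=3,fy=3,interpolation=cv2.INTER_CUBIC); cv2.imwrite(f"pics/scene8.png",s[:,:,::-1])
c=env.read_camera("top"); s=cv2.resize(c["image"][140:290,245:485],None,fx=3.3,fy=3.3,interpolation=cv2.INTER_CUBIC); cv2.imwrite(f"pics/top8.png",s[:,:,::-1])
E
```

```text
time_s: 10.68
tool_pos: [0.4235, -0.2709, 0.2549]
tool_rot: [-90.1, -0.0, -133.3]
force: [0.0, 0.2, 0.3]
grip_width: 0.0001
time_s: 11.18
tool_pos: [0.424, -0.341, 0.255]
tool_rot: [-90.1, 0.0, -133.2]
force: [1.1, -0.1, 0.3]
grip_width: 0.0004
[ 0.42402055 -0.34095217  0.2549666 ] [ 1.10153825 -0.05659262  0.29961364]
```

View pics/scene8.png

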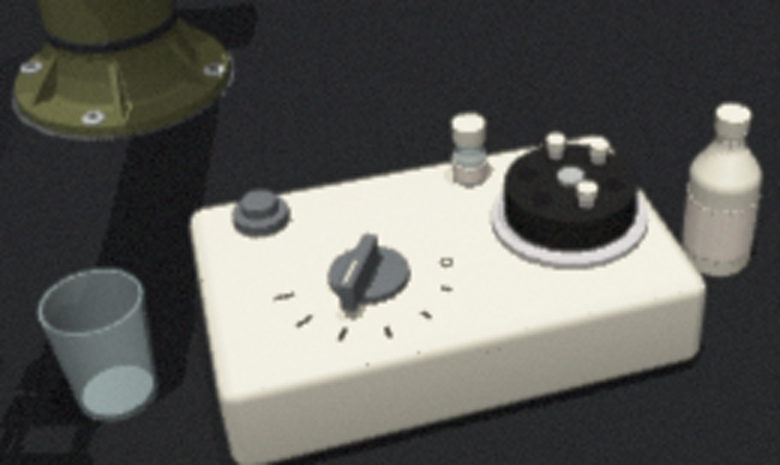

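View pics/top8.png

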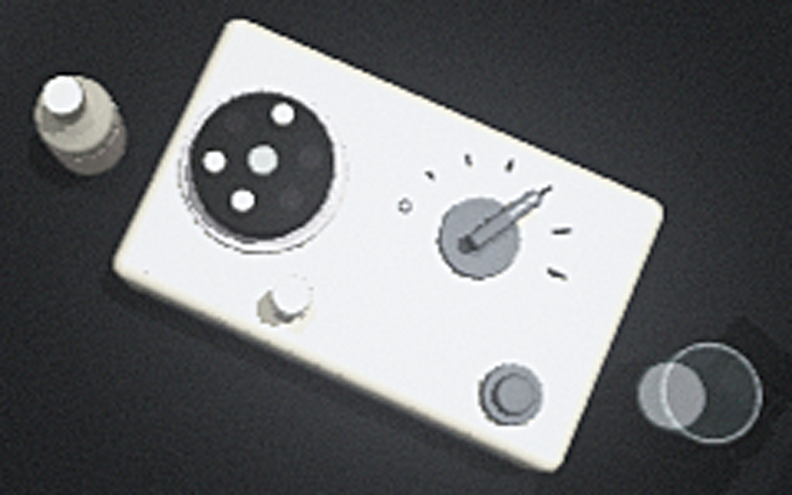

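The selector points at tick 4 (545,190 in the top crop) and the button is up at (513,392). The vial, beaker and bottle stand in their places, and the arm is clear. Handing in.

```bash
python3 -c "
from cell import env
print(env.sign_off())"
```

```text
the job is handed in; nothing more can be done
None
```

The selector is at speed 4 and the start button was pressed once. The job was handed in at about 11 s of the 58 s allowed.

- **Selector:** It started at speed 1. I pushed the side of the wing with the closed fingertips through three clicks, never gripping it. The force readings, taken after each push rather than during it, were under 1 N. I checked that the wing pointed at tick 4 in the scene and top views before pressing.
- **Start button:** I pressed it straight down once. The force rose to 4.7 N near full travel. It then jumped to about 20 N at a tool height of 0.106 m, the expected bottom, and I let it come back up.
- **Last checks:** In the final views the wing points at tick 4 and the button is up. The vial, beaker and bottle are upright where they were, judged by eye only. The arm is clear at about 0.25 m height, with only about 1 N on the force reading, about the same as when it was free at the start.

No check failed. The only disagreement was in the position estimates, where the two cameras and the known mixer layout differed by 2 to 4 mm, too little to matter here.

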